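Zero the scale, tare the tray, load the ingot

TASK

Get the jeweller's bench scale ready and load it: first turn the black dial on the grey indicator box anticlockwise all the way back to its zero stop, then centre the aluminium tray on the steel pan of the scale and let go of it. With only the empty tray on the pan, press the blue tare key gently with the fingertips, holding it a moment so that it registers, and then set the brass ingot down flat inside the tray and let go. Do not press the red key, drop anything, or disturb the other things on the bench.

Things in the scene. Friction and masses are not known exactly. Their poses are not given: they have to be found in the camera images.
- tare_dial (a joint): Preset-tare dial on the indicator, rad: 0 at the zero stop (white mark towards the front edge of the indicator, where a red tick stands), grows as it is turned clockwise seen from above; it starts somewhere between 0.6 and 1.4. It stays where it is left, turns with light friction (0.04 N m), and meets a hard stop at 0.
- tare_dial_grip (a point): The dial's grip point, on its vertical axis, 7 mm below its top. The dial is a black upright bar 53 mm long, 14 mm thick and 32 mm tall on a disc of 56 mm diameter and 8 mm thickness. The bar's top is 7 mm above this point and the disc's top 23 mm below it. This frame turns with the dial: its x axis runs along the bar (the white mark is on its -x half), y across it, z up. Under the dial is a round aluminium base 80 mm across.
- tare_key_top (a point): Centre of the upper face of the blue tare key (with a white dash), a flat membrane key 42 x 42 mm standing 3 mm above the indicator's top. z is up, x and y along the indicator's sides. It gives way by no more than 2.5 mm (spring stiffness 4 N/mm, then a hard stop). It registers when the fingers press on it with more than 4 N for 0.2 s; above 40 N it is damaged. The red key's centre is 52 mm away, towards the dial; the dial stands 41 mm higher than the keys.
- off_key_top (a point): Centre of the upper face of the red off key (with a white dot), otherwise as the tare key. Leave it alone.
- indicator: Grey indicator box fixed to the bench, 150 mm (x) by 200 mm (y), top 45 mm above the bench, with a black display hood along its rear edge, 20 mm higher. Origin at the centre of its underside; its -x edge is the front. In this frame the dial's axis is at (-15, +52) mm, the red key at (-35, -20) mm and the blue key at (-35, -72) mm. It may stand at the left or the right of the bench.
- pan_top (a point): Centre of the upper face of the scale's square steel pan, 160 x 160 mm, flat and without a rim, 50 mm above the bench, fixed; x and y along its sides. It stands on the opposite side of the bench from the indicator.
- tray_center (a point): Centre of the loose aluminium tray, half-way up (7 mm above its underside). The tray is 60 mm wide (x) by 150 mm long (y), 14 mm high over all, with a 3 mm floor and 3 mm walls, open on top; 130 g. It starts on the soldering board.
- ingot_center (a point): Centre of the loose brass ingot, half-way up. It is 24 mm wide (x), 80 mm long (y) and 38 mm tall, about 0.55 kg. It starts on the soldering board. Inside the tray it stands on the tray floor, its top 27 mm above the tray's rim.
- board: Mottled soldering board fixed to the bench, 320 mm (x) by 240 mm (y), 25 mm thick; origin at the centre of its underside. Tray, ingot and tweezers lie on it, all with their long sides roughly along its y; tray and ingot may be either way round, one nearer the robot than the other.
- tweezers: Bystander: steel tweezers 160 mm long (y), 10 mm wide, 8 mm high, lying by the far edge of the board. Origin under the centre.
- bowl_a: Bystander: white ceramic bowl, 110 mm across, 60 mm high, far left. Origin under its centre.
- bowl_b: Bystander: blue ceramic bowl, 110 mm across, 60 mm high, far right. Origin under its centre.
- jar: Bystander: white plastic jar, 70 mm across, 90 mm high, far left. Origin under its centre.
- torch: Bystander: black hand torch standing upright, 68 mm across, 172 mm high, nozzle sticking out 110 mm along its -x, far right. Origin under its centre.
- brush: Bystander: small brush 140 mm long (x), lying near the robot on the right. Origin under it.
- puck: Bystander: round dark steel bench block, 64 mm across, 30 mm high, near the robot on the left. Origin under its centre.
There are look-alikes about, which are no part of the job. There is more than one size of the part that bears ingot_center; the job needs the middle-sized. Leave any orange look-alike of the part that bears tray_center alone.

How it is judged:
By the outcome, as a careful person would: the job done as asked, in the order asked, and still so for the second after the job is handed in, with the robot touching nothing.
It also fails if it takes over 72 s, if anything falls off the work surface, if the arm or the gripper's body presses on something with over 40 N, if the wrist force passes 120 N, or if a joint passes its speed limit or range.

ROBOT

A 7-joint arm with a two-finger parallel gripper is mounted at the origin on the work surface. World frame = base frame: x ahead of the robot, y to its left, z up, the work surface at z = 0. Lengths are in m, angles in rad, forces in N, time in s.
With the tool pointing down it reaches from about 0.35 to 0.9 m from the base axis. Payload 8.1 kg.
Tool frame: the origin (TCP) lies at the very end of the fingers, on their centre line; the grasp point (between the pads) lies 19 mm behind it (grasp_offset is the distance from the TCP to the grasp point, in m); z points along the fingers, y is the line along which they close (so a half turn about z gives the same grasp; the last joint's range is limited). The gripper opens to 92 mm and grips with 3 to 60 N. Pads are 19 mm wide; open, the fingers measure 130 mm over their backs; the gripper's body (75 mm by 190 mm) begins 47 mm behind the grasp point.
Start: joints at [-1.216, 0.434, 0.025, 1.573, -0.012, 1.134, -0.075], TCP at [0.276, 0.561, 0.202] pointing down, gripper open.
Joint ranges: [-2.62, 2.62], [-0.44, 2.09], [-1.27, 1.32], [0.08, 2.57], [-1.32, 4.46], [0.12, 2], [-2.74, 2.74]. Speed limits (rad/s): [2.22, 2.22, 3.01, 3.01, 3.14, 3.14, 3.14].

INTERFACE

Orientations are given as a rotation vector (axis times angle).
In Python, from cell import observe, get_image, camera_params, sign_off, silhouettes, grasp_offset gives the robot as it stands. The module is installed in compiled form; this text tells all that it offers.
- The arm moves only by the tool jog_arm, never from a script. Its argument "motion" is a list that holds one entry, the list of rows, each a list of 7 numbers: the shift along the tool's x, y, z in m, then the turn, a rotation vector about the tool's x, y, z in rad, then the closure, from -1 (fully open) to 1 (shut), so that 0 is half open. In form: [[[dx, dy, dz, wx, wy, wz, hand], ...]]. A call has 1 to 10 rows; each row is the pose to reach, as a shift and turn from the pose commanded when the call began, along the tool's axes at that moment; what a row does not reach only later rows make up. A row lasts 1/12 s, in which the tool goes at most 41.7 mm and 7.16 degrees, less where a joint would pass 70% of its speed; a pose out of reach is approached as far as the arm can. A call with a gripper value outside its range is refused whole. The fingers move at their own pace and stop on an object; "force" is the grip in N (left out, the last holds). Time passes only in rows, so rows that repeat a pose let the fingers close. It gives the time, the measured TCP pose, the force, the opening and the grip force at its end, in the units of the state.
- observe(): the state, without advancing time (a new reading comes with each control period).
- get_image(name): name is "side" or "top" or "wrist"; returns the picture (400x640x3 uint8, red, green, blue); there is no depth.
- camera_params(name): a dict with "vertical_fov" (degrees; the focal length in pixels is half the picture's height over the tangent of half this angle, whatever the lens; pixels are square), "cx", "cy" (the principal point, pixels), "dist_coeffs" ([k1, k2, p1, p2, k3] as OpenCV has them; the pictures are not rectified), "T" (4x4, takes a point from camera to world coordinates). Camera axes: x right, y down, z forward; pixel columns grow to the right and rows downward; lengths in m; the calibration is good to about 2 mm. A picture is of the moment at which its call begins: read the wrist's pose just before it. camera_params takes no time and is no camera call; for the wrist camera it gives the pose at the moment of the call.
- sign_off(): hands the job in; it is judged then, once.
Trained networks look in the newest picture that a camera, given by its name, has taken for a name from the list of things; names that differ only in an ending like _2 or _b are one class to them, and where a whole thing is asked for, a point or a joint stands for the part that bears it (a point fixed in the world has none). Each returns a list of dicts, best first, with "p" (0 to 1); they miss things now and then, are a little off and sometimes report something else, mostly with a low value. They report only what shows in the picture. A call takes as long as a camera call. They do not tell look-alikes from the thing itself.
- silhouettes(query, camera): "mask" (400x640 bool, what is visible of it) and "pixel" ([column, row] in pixels, amid what is visible of it).
The state is a dict: "clock": time; "joints": joint angles; "dq": joint speeds; "joint_efforts": joint torques, N m; "position": TCP position; "ee_rot": TCP orientation; "force": force on the tool from outside, world axes, zero at the start; "ft_torque": the same for the moment, N m; "width": opening from 0.0 (shut) to 1.0 (fully open); "gripper_force": force on a finger pad.
Only numpy, scipy, OpenCV 4.12 (cv2) and the standard library are available. Lean on these libraries where they do the work, as an engineer would, in place of code of your own. Each camera call takes 0.05 s, during which the arm holds its last target. There are 200 camera calls.

## Working session

There is one attempt and no reset: what is moved stays moved. The work goes in short steps, Python scripts to look and compute and a tool call to move; the robot and the scene stay as the last step left them, time stands still between calls to the robot, and variables do not carry over. Pictures are saved under pics/ and viewed, at most 10 in all, crops included, and the job is handed in when it is done.

Besides the shell and the picture viewer there is one more tool, called after ">>>" as name(argument=value, ...), one argument or row to a line, values as JSON. jog_arm: Moves the arm, as the interface text tells. Its arguments: {"type":"object","properties":{"motion":{"type":"array"},"force":{"type":"number"}},"required":["motion"]}

```bash
mkdir -p pics; cat > h.py <<'E'
import numpy as np, cv2
from cell import *
from scipy.spatial.transform import Rotation as R
def cam(n):
    p=camera_params(n); f=200/np.tan(np.radians(p["vertical_fov"])/2)
    K=np.array([[f,0,p["cx"]],[0,f,p["cy"]],[0,0,1.]])
    return K,np.array(p["dist_coeffs"],float),np.array(p["T"])
def ray(c,px,z):
    K,d,T=c; px=np.asarray(px,float).reshape(-1,1,2)
    u=cv2.undistortPoints(px,K,d).reshape(-1,2)
    r=np.c_[u,np.ones(len(u))]@T[:3,:3].T
    o=T[:3,3]; s=(z-o[2])/r[:,2]
    return o+r*s[:,None]
def proj(c,P):
    K,d,T=c; Ti=np.linalg.inv(T)
    return cv2.projectPoints(np.asarray(P,float).reshape(-1,1,3),cv2.Rodrigues(Ti[:3,:3])[0],Ti[:3,3],K,d)[0].reshape(-1,2)
def save(n,img): cv2.imwrite(f"pics/{n}.png",img[...,::-1])
def rect(c,mask,z):
    cs=max(cv2.findContours(mask.astype(np.uint8),0,cv2.CHAIN_APPROX_NONE)[0],key=cv2.contourArea)
    P=ray(c,cs.reshape(-1,2),z)[:,:2]
    (x,y),(w,h),a=cv2.minAreaRect((P*1000).astype(np.float32))
    if w>h: w,h,a=h,w,a+90
    a=(a+90)%180-90   # rotation of 'y = long side' frame about z
    return round(x),round(y),round(w),round(h),round(a,1)
E
cat > a.py <<'E'
from h import *
print(grasp_offset if not callable(grasp_offset) else grasp_offset(), observe())
for n in("top","side"):
    im=get_image(n); save(n+"0",im); c=cam(n); print(n,c[2].round(3).tolist())
    for q,z in [("tray_center",.039),("ingot_center",.063),("tare_dial",.085),("tare_key_top",.048),("off_key_top",.048),("indicator",.045),("pan_top",.05),("board",.025)]:
        for s in silhouettes(q,n)[:5]:
            if s["p"]>.2 and s["mask"].sum()>20: print(n,q,round(s["p"],2),np.round(s["pixel"]),ray(c,s["pixel"],z).round(3)[0],rect(c,s["mask"],z))
E
python3 a.py
```

```text
0.0188 {'clock': 0.0, 'joints': array([-1.2156228 ,  0.4352404 ,  0.02497269,  1.57411137, -0.0116074 ,
        1.1339842 , -0.07512888]), 'dq': array([-6.59251935e-04, -8.78785936e-04, -1.15006791e-03, -5.83061254e-04,
       -4.75830841e-04,  8.69990034e-05, -2.07413996e-04]), 'joint_efforts': array([ 1.07651871e-03, -6.67858171e+01,  9.85381790e-01, -3.14450562e+01,
       -6.04390819e-02,  4.27921931e-02,  1.62728306e-04]), 'position': array([0.27602664, 0.56012383, 0.20072865]), 'ee_rot': array([-7.12910841e-01, -3.05940093e+00,  2.48499692e-03]), 'force': array([ 0.73612034,  0.55924478, -0.80450498]), 'ft_torque': array([ 0.01555243, -0.02055752,  0.03732571]), 'gripper_force': 0.0, 'width': 0.9999134615672136}
top [[-0.026, -0.995, 0.099, 0.372], [-1.0, 0.027, 0.008, -0.007], [-0.01, -0.099, -0.995, 1.018], [0.0, 0.0, 0.0, 1.0]]
top tray_center 0.74 [202. 304.] [0.193 0.323 0.039] (191, 320, 64, 149, 5.2)
top tray_center 0.73 [325. 161.] [ 0.568 -0.013  0.039] (569, -10, 63, 149, 14.6)
top ingot_center 0.78 [321. 203.] [0.452 0.002 0.063] (452, -4, 27, 80, 29.5)
top ingot_cen
[... 1068 characters left out ...]
nter 0.54 [358. 171.] [ 0.693 -0.234  0.063] (674, -251, 67, 142, 70.1)
side tare_dial 0.47 [395. 209.] [ 0.421 -0.262  0.085] (443, -262, 47, 95, 67.6)
side tare_key_top 0.51 [424. 206.] [ 0.453 -0.393  0.048] (466, -397, 43, 45, -80.9)
side off_key_top 0.36 [289. 225.] [0.475 0.084 0.048] (495, 51, 175, 334, -84.8)
side pan_top 0.64 [362. 172.] [ 0.7   -0.255  0.05 ] (698, -257, 68, 144, 70.2)
side pan_top 0.61 [208. 230.] [0.518 0.34  0.05 ] (511, 327, 159, 204, -87.5)
side pan_top 0.43 [301. 212.] [0.526 0.028 0.05 ] (545, 24, 70, 100, 11.8)
side pan_top 0.29 [267. 274.] [0.278 0.2   0.05 ] (278, 202, 59, 81, 77.0)
side board 0.78 [287. 227.] [0.493 0.086 0.025] (515, 64, 178, 341, 87.6)
```

View pics/top0.png

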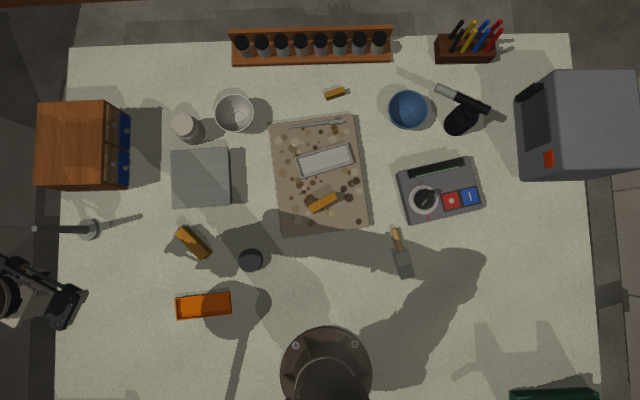

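```bash
python3 - <<'E'
import cv2
a=cv2.imread("pics/top0.png")[80:260,160:500]
cv2.imwrite("pics/crop0.png",cv2.resize(a,None,fx=2.35,fy=2.35,interpolation=cv2.INTER_CUBIC))
E
```

```text
(no output)
```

View pics/crop0.png

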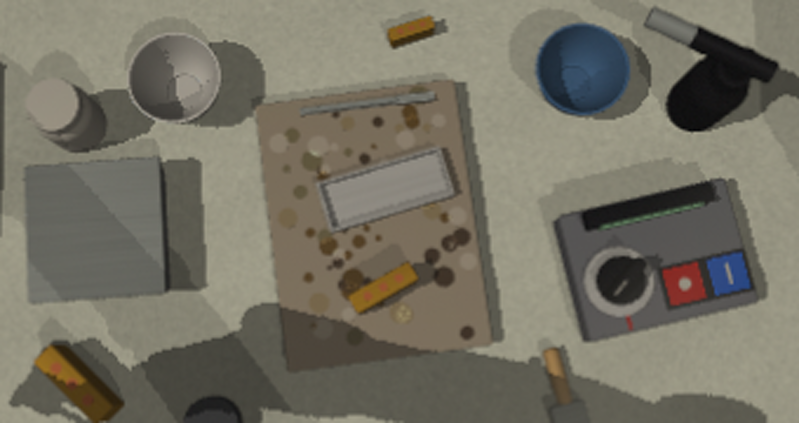

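Ingot candidates are (321,203) at 27x80 mm, (195,243) at about 109 mm and (337,93) at about 54 mm. The one at (321,203) on the board is the middle size, and the crop confirms it. For trays, the aluminium one is at (325,161) on the board, and the orange look-alike at (203,304) stays put. The indicator is on the right with the dial at (424,199), red key at (451,200) and blue key at (470,196). The pan is at (200,178).

```bash
cat >> h.py <<'E'
def go(x,y,z,yaw):
    """tool shift+turn to TCP target, tool down, tool x axis at world 'yaw' deg (x2 by half turn)"""
    o=observe(); R0=R.from_rotvec(o["ee_rot"]); cur=np.degrees(np.arctan2(*R0.as_matrix()[[1,0],0]))
    t=R.from_euler('z',yaw,degrees=True)*R.from_euler('x',180,degrees=True)
    d=R0.inv().apply(np.array([x,y,z])-o["position"]); w=(R0.inv()*t).as_rotvec()
    print("yaw now",cur.round(1),"pos",o["position"].round(4),"j7",o["joints"][[0,6]].round(2),"clk",round(o["clock"],1),"F",o["force"].round(1),"-> row",d.round(4),w.round(3), "rows",round(max(np.linalg.norm(d)/.0417,np.degrees(np.linalg.norm(w))/7.16),1))
def blobs(c,im,lo,hi,z,amin=60):
    m=cv2.inRange(cv2.cvtColor(im,cv2.COLOR_RGB2HSV),lo,hi)
    n,l,st,ce=cv2.connectedComponentsWithStats(m)
    for i in range(1,n):
        if st[i,4]>=amin: print(ce[i].round(1),st[i,4],ray(c,ce[i],z)[0].round(4),rect(c,l==i,z))
E
python3 - <<'E'
from h import *
im=cv2.imread("pics/top0.png")[...,::-1]; c=cam("top")
print("blue");blobs(c,im,(105,130,60),(125,255,255),.048)
print("red");blobs(c,im,(0,150,90),(5,255,255),.048,40);blobs(c,im,(174,120,80),(180,255,255),.048,40)
for y in(11,-169,-79,101): go(.44,-.26,.16,y)
E
```

```text
blue
[482.4  26.6] 61 [ 0.9392 -0.4668  0.048 ] (935, -461, 10, 67, 43.8)
[481.   39.8] 107 [ 0.8997 -0.4595  0.048 ] (899, -459, 11, 86, 53.2)
[469.6 196.3] 217 [ 0.4601 -0.3958  0.048 ] (460, -396, 41, 42, 12.4)
red
[450.6 200.5] 208 [ 0.4501 -0.3441  0.048 ] (450, -344, 41, 42, 12.4)
yaw now 153.8 pos [0.2763 0.5606 0.2015] j7 [-1.22 -0.08] clk 0.9 F [0.6 0.6 0.3] -> row [-0.5096 -0.6637  0.0415] [ 0.    -0.     2.492] rows 20.1
yaw now 153.8 pos [0.2763 0.5606 0.2015] j7 [-1.22 -0.08] clk 0.9 F [0.6 0.6 0.3] -> row [-0.5096 -0.6637  0.0415] [ 0.    0.   -0.65] rows 20.1
yaw now 153.8 pos [0.2763 0.5606 0.2015] j7 [-1.22 -0.08] clk 0.9 F [0.6 0.6 0.3] -> row [-0.5096 -0.6637  0.0415] [-0.     0.    -2.221] rows 20.1
yaw now 153.8 pos [0.2763 0.5606 0.2015] j7 [-1.22 -0.08] clk 0.9 F [0.6 0.6 0.3] -> row [-0.5096 -0.6637  0.0415] [0.    0.    0.921] rows 20.1
```

>>> jog_arm(
  motion=[
    [[-0.51,-0.664,-0.04,0,0,1.64,-0.3],[-0.51,-0.664,-0.04,0,0,1.64,-0.3],[-0.51,-0.664,-0.04,0,0,1.64,-0.3],[-0.51,-0.664,-0.04,0,0,1.64,-0.3],[-0.51,-0.664,-0.04,0,0,1.64,-0.3],[-0.51,-0.664,-0.04,0,0,1.64,-0.3],[-0.51,-0.664,-0.04,0,0,1.64,-0.3],[-0.51,-0.664,-0.04,0,0,1.64,-0.3],[-0.51,-0.664,-0.04,0,0,1.64,-0.3],[-0.51,-0.664,-0.04,0,0,1.64,-0.3]],
  ],
)

```text
clock: 1.73
position: [0.3577, 0.1506, 0.2217]
ee_rot: [-2.374, -2.057, -0.002]
force: [2.6, -0.3, 0.6]
width: 0.65
gripper_force: 0.0
```

```bash
python3 - <<'E'
from h import *
go(.42,-.26,.25,-20)
E
```

```text
yaw now 81.8 pos [0.3577 0.1506 0.2217] j7 [-0.92 -0.67] clk 1.7 F [ 2.6 -0.3  0.6] -> row [-0.3975  0.1202 -0.0286] [-1.000e-03 -1.000e-03  1.777e+00] rows 14.2
```

>>> jog_arm(
  motion=[
    [[-0.4,0.12,-0.03,0,0,1.75,-0.3],[-0.4,0.12,-0.03,0,0,1.75,-0.3],[-0.4,0.12,-0.03,0,0,1.75,-0.3],[-0.4,0.12,-0.03,0,0,1.75,-0.3],[-0.4,0.12,-0.03,0,0,1.75,-0.3],[-0.4,0.12,-0.03,0,0,1.75,-0.3],[-0.4,0.12,-0.03,0,0,1.75,-0.3],[-0.4,0.12,-0.03,0,0,1.75,-0.3],[-0.4,0.12,-0.03,0,0,1.75,-0.3],[-0.4,0.12,-0.03,0,0,1.75,-0.3]],
  ],
)

```text
clock: 2.57
position: [0.4218, -0.2602, 0.2519]
ee_rot: [3.129, 0.28, 0.003]
force: [1.0, 1.6, -0.2]
width: 0.649
gripper_force: 0.0
```

```bash
cat > b.py <<'E'
from h import *
import sys
n=sys.argv[1]
c=cam("wrist"); im=get_image("wrist"); save(n,im)
for q,z in zip(sys.argv[2::2],map(float,sys.argv[3::2])):
    for s in silhouettes(q,"wrist")[:3]:
        if s["p"]>.3: print(q,round(s["p"],2),np.round(s["pixel"]),ray(c,s["pixel"],z).round(4)[0],rect(c,s["mask"],z))
np.savez("last.npz",K=c[0],d=c[1],T=c[2])
E
python3 b.py w1 tare_dial .085 tare_key_top .048 off_key_top .048
python3 - <<'E'
from h import *
go(.456,-.267,.25,-40)
E
```

```text
tare_dial 0.59 [336. 156.] [ 0.4579 -0.2695  0.085 ] (461, -269, 49, 50, 10.2)
tare_dial 0.34 [137. 119.] [ 0.4588 -0.0263  0.085 ] (461, -28, 30, 91, 29.5)
tare_key_top 0.74 [426. 164.] [ 0.4642 -0.3966  0.048 ] (464, -395, 42, 42, -79.0)
off_key_top 0.82 [386. 164.] [ 0.4544 -0.342   0.048 ] (453, -345, 39, 42, 10.2)
yaw now 10.4 pos [ 0.4212 -0.2595  0.2511] j7 [-0.31 -0.7 ] clk 2.8 F [-0.   0.3 -0.5] -> row [0.0329 0.0137 0.001 ] [0.001 0.001 0.879] rows 7.0
```

View pics/w1.png

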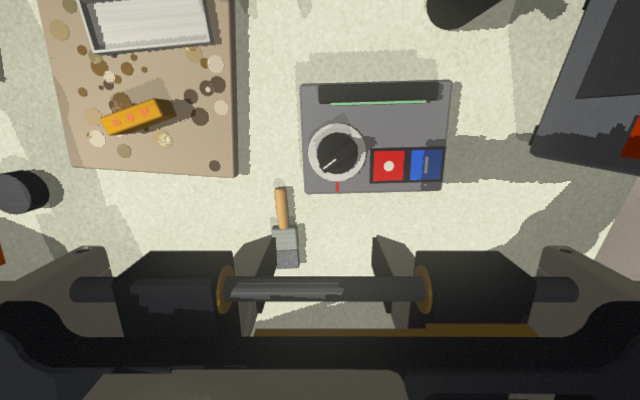

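The wrist view shows the dial at (336,154) with its white mark at about (330,165), the red tick at (337,187), the red key at (388,166) and the blue key at (426,164).

```bash
python3 - <<'E'
from h import *
l=np.load("last.npz"); c=(l["K"],l["d"],l["T"]); im=cv2.imread("pics/w1.png")[...,::-1]
g=im.max(2).astype(int); ctr=np.array([.459,-.269,.089])
p=proj(c,[ctr])[0]; print("ctr px",p)
# warp top view at z=.089, 0.25mm/px
N=300; v,u=np.mgrid[0:N,0:N]; X=ctr[0]+(N/2-v)*.00025; Y=ctr[1]+(N/2-u)*.00025
q=proj(c,np.c_[X.ravel(),Y.ravel(),np.full(N*N,.089)]).reshape(N,N,2).astype(np.float32)
w=cv2.remap(im,q[...,0],q[...,1],cv2.INTER_CUBIC); save("warp",cv2.resize(w,(600,600)))
E
```

```text
ctr px [336.41209183 155.37386494]
```

View pics/warp.png

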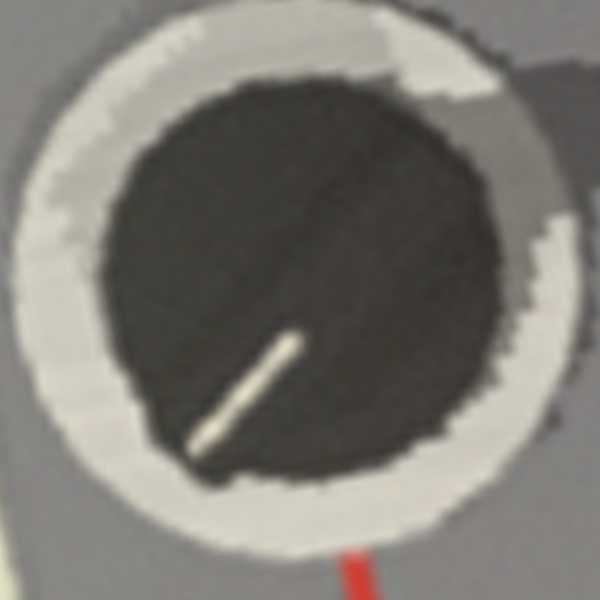

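```bash
python3 - <<'E'
from h import *
l=np.load("last.npz"); c=(l["K"],l["d"],l["T"]); print(c[2].round(3))
f=lambda u,v:[.459+(300-v)*.000125,-.269+(300-u)*.000125,.089]
def low(u,v,z): return ray(c,proj(c,[f(u,v)]),z)[0].round(4)
print("ring",low(297,279,.051),"disc",low(303,278,.059),"bar",f(331,301))
E
```

```text
[[ 0.178 -0.94  -0.29   0.501]
 [-0.984 -0.17  -0.053 -0.245]
 [ 0.     0.295 -0.955  0.434]
 [ 0.     0.     0.     1.   ]]
ring [ 0.4573 -0.2712  0.051 ] disc [ 0.4583 -0.2715  0.059 ] bar [0.45887500000000003, -0.27287500000000003, 0.089]
```

```bash
python3 - <<'E'
from h import *
go(.458,-.2715,.12,-43)
E
```

```text
yaw now 10.4 pos [ 0.4212 -0.2595  0.2511] j7 [-0.31 -0.7 ] clk 2.8 F [-0.   0.3 -0.5] -> row [0.0342 0.0184 0.131 ] [0.001 0.001 0.931] rows 7.5
```

>>> jog_arm(
  motion=[
    [[0.034,0.0185,0.02,0,0,0.931,-0.1],[0.034,0.0185,0.04,0,0,0.931,-0.1],[0.034,0.0185,0.07,0,0,0.931,-0.1],[0.034,0.0185,0.1,0,0,0.931,-0.1],[0.034,0.0185,0.12,0,0,0.931,-0.1],[0.034,0.0185,0.131,0,0,0.931,-0.1],[0.034,0.0185,0.131,0,0,0.931,-0.1],[0.034,0.0185,0.131,0,0,0.931,-0.1],[0.034,0.0185,0.16,0,0,0.931,-0.1],[0.034,0.0185,0.185,0,0,0.931,-0.1]],
  ],
)

```text
clock: 3.6
position: [0.4599, -0.268, 0.0659]
ee_rot: [-2.926, 1.141, -0.003]
force: [-0.5, 1.0, -0.1]
width: 0.548
gripper_force: 0.0
```

```bash
python3 - <<'E'
from h import *
go(.458,-.2715,.066,-43)
E
```

```text
yaw now -42.6 pos [ 0.4599 -0.268   0.0659] j7 [-0.23 -1.2 ] clk 3.6 F [-0.5  1.  -0.1] -> row [ 0.001   0.0038 -0.0001] [-0.002 -0.001  0.007] rows 0.1
```

>>> jog_arm(
  motion=[
    [[0.001,0.0035,0,0,0,0,-0.1],[0.001,0.0035,0,0,0,0,0.6],[0.001,0.0035,0,0,0,0,1],[0.001,0.0035,0,0,0,0,1],[0.001,0.0035,0,0,0,0,1],[0.001,0.0035,0,0,0,0,1],[0.001,0.0035,0,0,0,0,1],[0.001,0.0035,0,0,0,0,1]],
  ],
  force=12,
)

```text
clock: 4.27
position: [0.457, -0.2733, 0.0666]
ee_rot: [-2.925, 1.146, -0.001]
force: [0.9, -0.1, -0.0]
width: 0.091
gripper_force: 0.0
```

```bash
python3 - <<'E'
from h import *
save("w2",get_image("wrist")); o=observe(); print(o["width"],o["gripper_force"],o["force"])
E
```

```text
0.047439290773800505 0.0 [0.05658735 0.49549073 0.59874968]
```

View pics/w2.png

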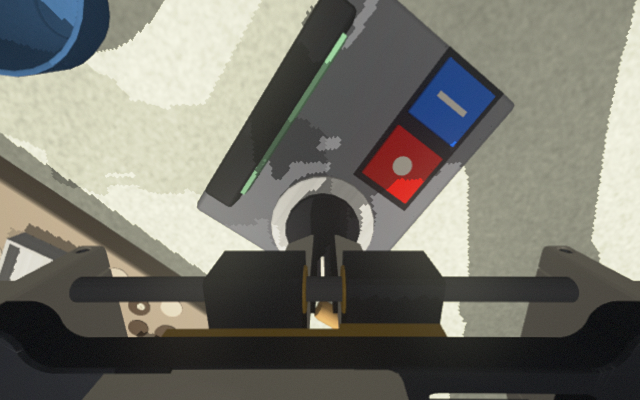

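The bar and its mark show at (322,265) between the fingers, but the opening still reads small and is falling, so I'll let them close fully before judging.

>>> jog_arm(
  motion=[
    [[0,0,0,0,0,0,1],[0,0,0,0,0,0,1],[0,0,0,0,0,0,1],[0,0,0,0,0,0,1]],
  ],
)

```text
clock: 4.65
position: [0.4568, -0.2734, 0.0662]
ee_rot: [-2.925, 1.147, 0.0]
force: [0.1, -0.1, -0.9]
width: 0.005
gripper_force: 0.0
```

```bash
python3 - <<'E'
from h import *
save("w3",cv2.resize(get_image("wrist")[150:340,200:440],None,fx=3,fy=3,interpolation=cv2.INTER_CUBIC)); o=observe(); print(o["width"],o["gripper_force"],o["force"],o["position"])
E
```

```text
0.008625495650164794 0.0 [-0.50343174  1.0571801   0.22796911] [ 0.45677527 -0.27337808  0.06622728]
```

View pics/w3.png

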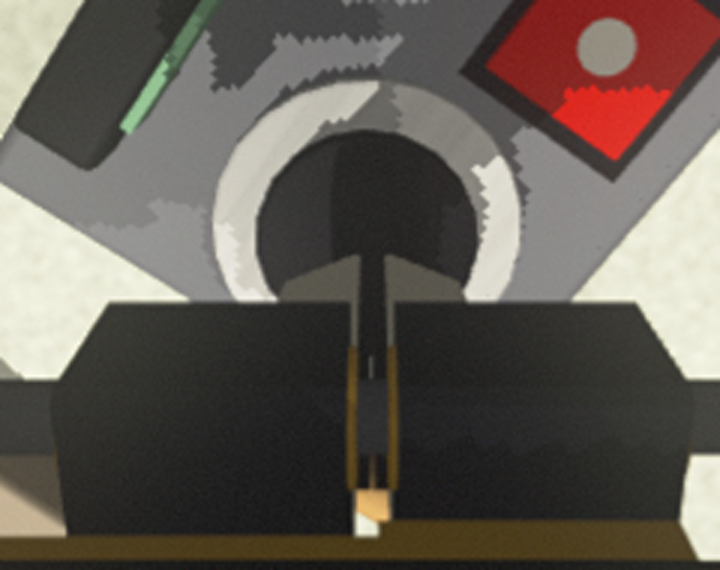

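```bash
python3 - <<'E'
from h import *
c=cam("wrist"); print(c[2].round(3)); o=observe(); R0=R.from_rotvec(o["ee_rot"]).as_matrix()
print("tcp",proj(c,[o["position"]]), "tip edge",proj(c,[o["position"]+R0[:,0]*.0095]))
ang=np.linspace(0,2*np.pi,360)
for z,r in((.051,.040),(.059,.028),(.03,.04),(.036,.028),(.02,.028)):
  P=proj(c,np.c_[.4575+r*np.cos(ang),-.2718+r*np.sin(ang),np.full(360,z)]); print(z,r,P.min(0).round(),P.max(0).round())
for z in(.089,.066,.06):
  P=[[.4575,-.2718,z]]+R.from_euler('z',-43,degrees=True).apply([[.0265,s,0] for s in(-.007,.007)]+[[-.0265,0,0]]) ; print(z,proj(c,P).round())
E
```

```text
[[-0.68  -0.7   -0.218  0.516]
 [-0.733  0.649  0.202 -0.328]
 [-0.     0.297 -0.955  0.248]
 [ 0.     0.     0.     1.   ]]
tcp [[324.58296418 234.91510919]] tip edge [[324.59470615 222.40597709]]
0.051 0.04 [270. 176.] [375. 274.]
0.059 0.028 [284. 195.] [360. 265.]
0.03 0.04 [274. 170.] [371. 261.]
0.036 0.028 [288. 187.] [357. 251.]
0.02 0.028 [290. 182.] [355. 243.]
0.089 [[334. 211.]
 [311. 211.]
 [322. 287.]]
0.066 [[333. 200.]
 [312. 200.]
 [322. 269.]]
0.06 [[332. 197.]
 [312. 197.]
 [322. 264.]]
```

>>> jog_arm(
  motion=[
    [[0,0,0,0,0,0,0.3],[0,0,0,0,0,0,0.3],[0,0,0,0,0,0,0.3],[0,0,0,0,0,0,0.3],[0,0,0.002,0,0,0,0.3],[0,0,0.004,0,0,0,0.3],[0,0,0.006,0,0,0,0.3],[0,0,0.006,0,0,0,0.3]],
  ],
)

```text
clock: 5.37
position: [0.4566, -0.2732, 0.0598]
ee_rot: [-2.925, 1.147, 0.001]
force: [0.9, 0.7, -0.7]
width: 0.346
gripper_force: 0.0
```

>>> jog_arm(
  motion=[
    [[0,0,0,0,0,0,1],[0,0,0,0,0,0,1],[0,0,0,0,0,0,1],[0,0,0,0,0,0,1],[0,0,0,0,0,0,1],[0,0,0,0,0,0,1],[0,0,0,0,0,0,1]],
  ],
)

```text
clock: 5.95
position: [0.4577, -0.2726, 0.0604]
ee_rot: [-2.924, 1.145, -0.001]
force: [3.2, 4.8, 0.6]
width: 0.148
gripper_force: 12.0
```

```bash
python3 - <<'E'
from h import *
o=observe(); print(o["width"],o["gripper_force"],o["force"],o["position"])
E
```

```text
0.14792415796434005 11.987356692552567 [3.23409618 4.81102157 0.60158975] [ 0.45766865 -0.27256287  0.0603562 ]
```

>>> jog_arm(
  motion=[
    [[0,0,0,0,0,-0.1,1],[0,0,0,0,0,-0.2,1],[0,0,0,0,0,-0.3,1],[0,0,0,0,0,-0.4,1],[0,0,0,0,0,-0.5,1],[0,0,0,0,0,-0.6,1],[0,0,0,0,0,-0.7,1],[0,0,0,0,0,-0.8,1],[0,0,0,0,0,-0.9,1],[0,0,0,0,0,-0.9,1]],
  ],
)

```text
clock: 6.78
position: [0.4578, -0.272, 0.0603]
ee_rot: [-3.13, -0.251, -0.002]
force: [3.2, 5.8, 0.6]
width: 0.149
gripper_force: 12.0
```

```bash
python3 - <<'E'
from h import *
o=observe(); print(o["ft_torque"]); go(.458,-.2715,.06,11)
E
```

```text
[ 1.15464659 -0.76560766  0.01881877]
yaw now 9.2 pos [ 0.4578 -0.272   0.0603] j7 [-0.06 -0.49] clk 6.8 F [3.2 5.8 0.6] -> row [ 0.0002 -0.0004  0.0003] [-0.001 -0.002 -0.032] rows 0.3
```

>>> jog_arm(
  motion=[
    [[0,0,0,0,0,-0.03,1],[0,0,0,0,0,-0.06,1],[0,0,0,0,0,-0.08,1],[0,0,0,0,0,-0.1,1],[0,0,0,0,0,-0.1,1]],
  ],
)

```text
clock: 7.2
position: [0.4577, -0.272, 0.0603]
ee_rot: [-3.115, -0.399, -0.002]
force: [4.2, 6.2, 1.5]
width: 0.152
gripper_force: 12.4
```

```bash
python3 - <<'E'
from h import *
o=observe(); print(o["ft_torque"],o["width"]); go(.458,-.2715,.06,11)
E
```

```text
[ 1.30594063 -0.67606262 -0.25145744] 0.15206643011023838
yaw now 14.6 pos [ 0.4577 -0.272   0.0603] j7 [-0.05 -0.41] clk 7.2 F [4.2 6.2 1.5] -> row [ 0.0004 -0.0004  0.0003] [-0.001 -0.001  0.063] rows 0.5
```

>>> jog_arm(
  motion=[
    [[0,0,0,0,0,0,0.3],[0,0,0,0,0,0,0.0],[0,0,0,0,0,0,0.0],[0,0,0,0,0,0,-0.1],[0,0,-0.03,0,0,0,-0.1],[0,0,-0.07,0,0,0,-0.2],[0,0,-0.11,0,0,0,-0.2],[0,0,-0.15,0,0,0,-0.2],[0,0,-0.19,0,0,0,-0.3],[0,0,-0.19,0,0,0,-0.3]],
  ],
)

```text
clock: 8.03
position: [0.4592, -0.2765, 0.2574]
ee_rot: [3.111, 0.393, 0.014]
force: [0.7, -0.8, -0.2]
width: 0.646
gripper_force: 0.0
```

```bash
python3 - <<'E'
from h import *
c=cam("wrist"); im=get_image("wrist")
N=300; v,u=np.mgrid[0:N,0:N]; X=.458+(N/2-v)*.00035; Y=-.272+(N/2-u)*.00035
q=proj(c,np.c_[X.ravel(),Y.ravel(),np.full(N*N,.089)]).reshape(N,N,2).astype(np.float32)
w=cv2.remap(im,q[...,0],q[...,1],cv2.INTER_CUBIC)
t=get_image("top"); t=cv2.resize(t[100:260,270:400],(488,600))
save("w4",np.hstack([cv2.resize(w,(300,300)),cv2.resize(im,(480,300))]))
go(.5,-.03,.25,15)
E
```

```text
yaw now 14.5 pos [ 0.4575 -0.2741  0.2518] j7 [-0.2  -0.61] clk 8.1 F [ 0.3  0.2 -1.4] -> row [ 0.1022 -0.2257  0.0017] [ 0.002 -0.003 -0.009] rows 5.9
```

View pics/w4.png

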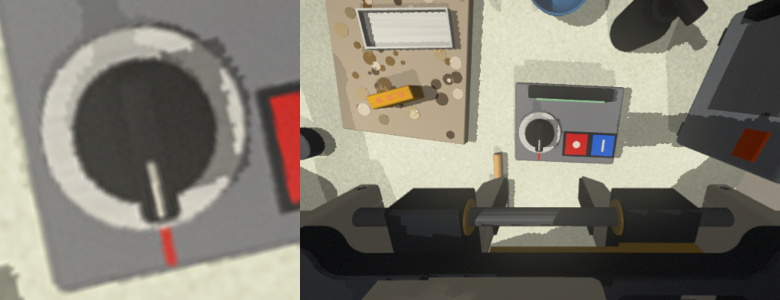

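The dial mark now lines up with the red tick, so the dial is at its zero stop. Next is the tray.

>>> jog_arm(
  motion=[
    [[0.1,-0.2,-0.02,0,0,-1.22,-0.3],[0.1,-0.2,-0.02,0,0,-1.22,-0.3],[0.1,-0.2,-0.02,0,0,-1.22,-0.3],[0.1,-0.2,-0.02,0,0,-1.22,-0.3],[0.1,-0.2,-0.02,0,0,-1.22,-0.3],[0.1,-0.2,-0.02,0,0,-1.22,-0.3],[0.1,-0.2,-0.02,0,0,-1.22,-0.6],[0.1,-0.2,-0.02,0,0,-1.22,-0.8],[0.1,-0.2,-0.02,0,0,-1.22,-0.8],[0.1,-0.2,-0.02,0,0,-1.22,-0.8]],
  ],
)

```text
clock: 8.97
position: [0.5027, -0.0546, 0.2686]
ee_rot: [-2.319, -2.117, 0.004]
force: [-0.8, -0.3, 0.7]
width: 0.871
gripper_force: 0.0
```

```bash
python3 b.py w5 tray_center .039 ingot_center .063 pan_top .05
python3 - <<'E'
from h import *
go(.569,-.010,.12,104.6)
E
```

```text
tray_center 0.76 [370. 132.] [ 0.5737 -0.0016  0.039 ] (573, -9, 62, 152, 15.8)
ingot_center 0.75 [495. 143.] [ 0.7388 -0.0309  0.063 ] (741, -37, 26, 57, 16.5)
ingot_center 0.69 [286. 141.] [ 0.4564 -0.0024  0.063 ] (459, -2, 29, 81, 27.0)
yaw now 84.1 pos [ 0.503  -0.0549  0.2693] j7 [-0.45  0.03] clk 9.2 F [-0.5 -0.3  0.5] -> row [0.0514 0.0613 0.1491] [-0.002  0.    -0.357] rows 4.1
```

View pics/w5.png

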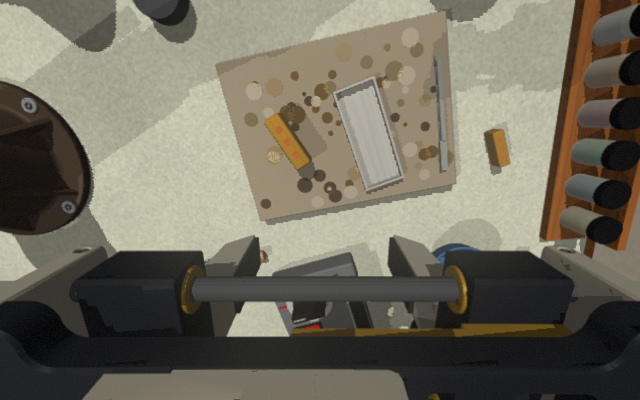

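The tray is at (370,132) and the middle ingot at (286,141); the tweezers are well clear at (442,115). I'll move down over the tray.

>>> jog_arm(
  motion=[
    [[0.052,0.064,0.03,0,0,-0.368,-1],[0.052,0.064,0.06,0,0,-0.368,-1],[0.052,0.064,0.09,0,0,-0.368,-1],[0.052,0.064,0.12,0,0,-0.368,-1],[0.052,0.064,0.15,0,0,-0.368,-1],[0.052,0.064,0.18,0,0,-0.368,-1],[0.052,0.064,0.205,0,0,-0.368,-1],[0.052,0.064,0.219,0,0,-0.368,-1],[0.052,0.064,0.219,0,0,-0.368,-1]],
  ],
)

```text
clock: 9.92
position: [0.5696, -0.0094, 0.0476]
ee_rot: [-1.903, -2.494, 0.007]
force: [-0.2, 0.3, 0.4]
width: 1.001
gripper_force: 0.0
```

```bash
python3 - <<'E'
from h import *
go(.572,-.0095,.006,105.2); save("w6",get_image("wrist")); print(observe()["width"])
c=cam("wrist")
for s in silhouettes("tray_center","wrist")[:1]: print(s["p"],s["pixel"],rect(c,s["mask"],.039))
E
```

```text
yaw now 105.3 pos [ 0.5696 -0.0094  0.0476] j7 [-0.34  0.45] clk 9.9 F [-0.2  0.3  0.4] -> row [-0.0008  0.0025  0.0416] [-0.006 -0.001  0.002] rows 1.0
0.9965615593578074
0.56 [327.5, 201.3] (570, 9, 60, 114, 15.5)
```

View pics/w6.png

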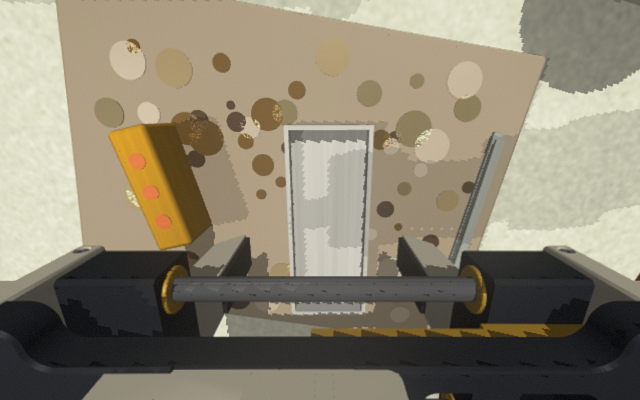

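The tray spans columns 285-373 between the fingers (about 245 to 405), so it is nearly centred. Descending.

>>> jog_arm(
  motion=[
    [[0,0.002,0.01,0,0,0,-1],[0,0.002,0.02,0,0,0,-1],[0,0.002,0.026,0,0,0,-1],[0,0.002,0.03,0,0,0,-1],[0,0.002,0.034,0,0,0,-1],[0,0.002,0.038,0,0,0,-1],[0,0.002,0.041,0,0,0,-1],[0,0.002,0.041,0,0,0,-1]],
  ],
)

```text
clock: 10.68
position: [0.574, -0.0087, 0.0097]
ee_rot: [-1.902, -2.5, 0.001]
force: [0.4, -0.7, -0.4]
width: 1.0
gripper_force: 0.0
```

>>> jog_arm(
  motion=[
    [[0,0,0,0,0,0,0],[0,0,0,0,0,0,1],[0,0,0,0,0,0,1],[0,0,0,0,0,0,1],[0,0,0,0,0,0,1],[0,0,0,0,0,0,1],[0,0,0,0,0,0,1]],
  ],
  force=15,
)

```text
clock: 11.27
position: [0.5743, -0.0087, 0.0104]
ee_rot: [-1.902, -2.5, -0.0]
force: [-0.9, 0.5, 2.1]
width: 0.648
gripper_force: 15.0
```

>>> jog_arm(
  motion=[
    [[0,0,-0.01,0,0,0,1],[0,0,-0.03,0,0,0,1],[0,0,-0.06,0,0,0,1],[0,0,-0.09,0,0,0,1],[0,0,-0.12,0,0,0,1],[0,0,-0.15,0,0,0,1],[0,0,-0.15,0,0,0,1]],
  ],
)

```text
clock: 11.85
position: [0.5776, -0.0092, 0.1667]
ee_rot: [1.899, 2.494, 0.01]
force: [2.6, -0.5, -0.9]
width: 0.646
gripper_force: 15.0
```

```bash
python3 - <<'E'
from h import *
c=cam("top"); P=ray(c,[(170.6,150.2),(226.8,146.8),(229.4,203.4),(172.8,208.5)],.05); print(P.round(3),P.mean(0).round(4)); 
for s in silhouettes("pan_top","top")[:2]: print(s["p"],s["pixel"],rect(c,s["mask"],.05))
im=get_image("top"); K=cv2.resize(im[130:230,150:370],None,fx=3.5,fy=3.5,interpolation=cv2.INTER_CUBIC); save("t2",K)
go(.53,.32,.16,93); o=observe(); print(o["width"],o["gripper_force"])
E
```

```text
[[0.608 0.407 0.05 ]
 [0.612 0.253 0.05 ]
 [0.458 0.246 0.05 ]
 [0.448 0.398 0.05 ]] [0.5317 0.3258 0.05  ]
0.69 [199.8, 178.6] (531, 325, 159, 165, 3.0)
0.34 [418.9, 192.6] (478, -311, 149, 204, 11.8)
yaw now 105.5 pos [ 0.575  -0.0086  0.1619] j7 [-0.39  0.39] clk 11.9 F [-0.2  0.9 -1.9] -> row [0.3287 0.0442 0.0019] [ 0.003 -0.     0.218] rows 8.0
0.6474664344373933 14.99973937869072
```

View pics/t2.png

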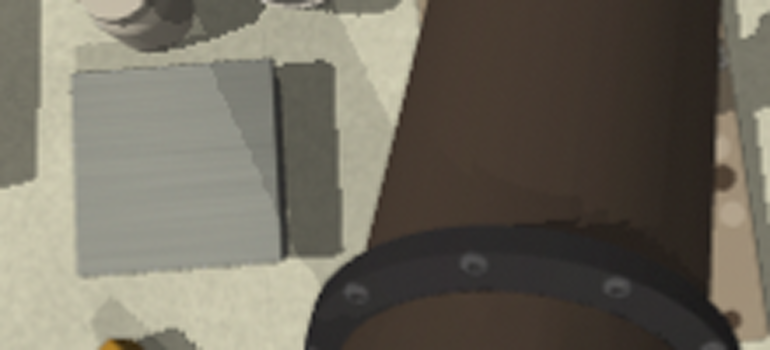

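Pan corners in full-image pixels are (171,151), (228,147), (231,205) and (173,209). The tray is in hand, and I'm carrying it over.

>>> jog_arm(
  motion=[
    [[0.03,0.005,0,0,0,0.03,1],[0.06,0.01,0,0,0,0.06,1],[0.095,0.015,0,0,0,0.09,1],[0.13,0.02,0,0,0,0.12,1],[0.165,0.025,0,0,0,0.15,1],[0.2,0.03,0,0,0,0.18,1],[0.23,0.037,0,0,0,0.21,1],[0.255,0.043,0,0,0,0.227,1],[0.27,0.0465,0,0,0,0.227,1],[0.27,0.0465,0,0,0,0.227,1]],
  ],
)

```text
clock: 12.78
position: [0.5454, 0.2683, 0.1587]
ee_rot: [-2.165, -2.274, 0.002]
force: [0.1, -0.7, -2.3]
width: 0.651
gripper_force: 15.0
```

```bash
python3 b.py w7 pan_top .05 tray_center .18
python3 - <<'E'
from h import *
go(.531,.325,.06,92.5)
E
```

```text
pan_top 0.91 [305. 100.] [0.5222 0.3629 0.05  ] (534, 328, 157, 159, -87.2)
tray_center 0.95 [324. 207.] [0.5446 0.2966 0.18  ] (544, 297, 62, 95, 2.8)
tray_center 0.81 [ 23. 128.] [0.3758 0.334  0.18  ] (372, 340, 36, 74, 3.4)
yaw now 92.4 pos [0.5471 0.262  0.1596] j7 [-0.84 -0.28] clk 12.9 F [ 1.3  0.2 -1.7] -> row [ 0.0638 -0.0133  0.0995] [-0.001  0.002 -0.002] rows 2.9
```

View pics/w7.png

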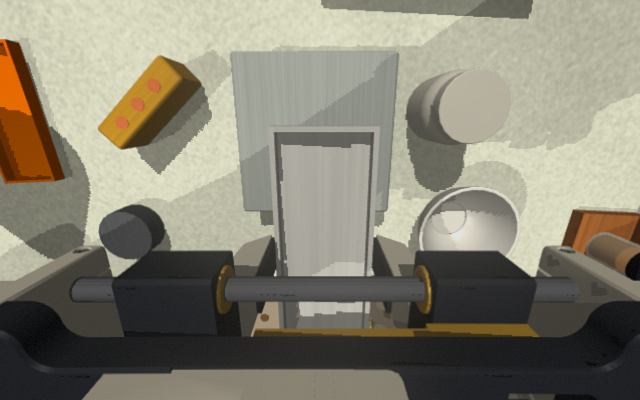

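The wrist view shows the held tray at columns 272-378 with its far end at row 128. The pan corners are (233,53), (398,53), (388,210) and (245,210); jar and bowl are off to the right. Next I check the tray's offset in the grip numerically.

```bash
python3 - <<'E'
from h import *
l=np.load("last.npz"); c=(l["K"],l["d"],l["T"])
o=observe(); z=o["position"][2]
E=ray(c,[(272,129),(377,129),(325,128)],z+.0285); print((E-o["position"]).round(4))
P=ray(c,[(233,53),(398,53)],.05); print(P.round(4))
go(.533,.327,.07,92.7)
E
```

```text
[[-0.0323  0.0792  0.0285]
 [ 0.0233  0.0819  0.0285]
 [-0.0042  0.0811  0.0285]]
[[0.4543 0.4008 0.05  ]
 [0.6081 0.4084 0.05  ]]
yaw now 92.4 pos [0.5471 0.262  0.1596] j7 [-0.84 -0.28] clk 12.9 F [ 1.3  0.2 -1.7] -> row [ 0.0657 -0.0113  0.0895] [-0.001  0.002 -0.005] rows 2.7
```

```bash
cat > e.py <<'E'
from h import *
l=np.load("last.npz"); c=(l["K"],l["d"],l["T"]); o=observe(); z=o["position"][2]; p=o["position"]
def far(q,zz,rows):
    m=max((s for s in silhouettes(q,"wrist")[:2]),key=lambda s:s["p"])["mask"]
    cols=np.where(m.any(0))[0]; a,b=np.percentile(cols,[10,90])
    pts=np.array([(u,np.where(m[:,u])[0][0]-.5) for u in cols if a<u<b]); W=ray(c,pts,zz); f=np.polyfit(W[:,0],W[:,1],1)
    L=[];Rr=[]
    for r in rows:
        k=np.where(m[r])[0]; L.append((k[0]-.5,r));Rr.append((k[-1]+.5,r))
    A=ray(c,L,zz);B=ray(c,Rr,zz)
    print(q,"far line y=",f.round(4),"left",A.mean(0).round(4),"right",B.mean(0).round(4)); return f
f=far("tray_center",z+.0285,range(150,210,5)); print("far y - tcp at tcp x:",np.polyval(f,p[0])-p[1],p)
f=far("pan_top",.05,range(65,115,5)); print("far y at x=.533:",np.polyval(f,.533))
E
python3 e.py
```

```text
tray_center far line y= [0.0472 0.3193] left [0.5137 0.3148 0.1881] right [0.5725 0.3177 0.1881]
far y - tcp at tcp x: 0.08307985037061638 [0.54710248 0.26202088 0.15957394]
pan_top far line y= [0.0474 0.3809] left [0.4526 0.3707 0.05  ] right [0.6098 0.3784 0.05  ]
far y at x=.533: 0.4061160617273952
```

```bash
python3 - <<'E'
from h import *
l=np.load("last.npz"); print(l["T"][:3,3].round(4), cam("wrist")[2][:3,3].round(4))
get_image("wrist"); c=cam("wrist"); print(c[2][:3,3].round(4)); np.savez("last.npz",K=c[0],d=c[1],T=c[2])
E
python3 e.py
```

```text
[0.5422 0.3492 0.3408] [0.5446 0.3429 0.3421]
[0.5447 0.3431 0.3423]Traceback (most recent call last):
  File "e.py", line 12, in <module>
    f=far("tray_center",z+.0285,range(150,210,5)); print("far y - tcp at tcp x:",np.polyval(f,p[0])-p[1],p)
  File "e.py", line 9, in far
    k=np.where(m[r])[0]; L.append((k[0]-.5,r));Rr.append((k[-1]+.5,r))
                                   ~^^^
IndexError: index 0 is out of bounds for axis 0 with size 0
```

```bash
sed -i 's/key=lambda s:s\["p"\]/key=lambda s:-abs(s["pixel"][0]-320)/' e.py; python3 e.py
python3 - <<'E'
from h import *
go(.533,.326,.07,92.7)
E
```

```text
tray_center far line y= [0.0468 0.313 ] left [0.5161 0.3086 0.1888] right [0.5757 0.311  0.1888]
far y - tcp at tcp x: 0.07643280193555868 [0.54752935 0.26222719 0.16033692]
pan_top far line y= [0.0463 0.3821] left [0.4526 0.3651 0.05  ] right [0.6104 0.3715 0.05  ]
far y at x=.533: 0.40675166450108236
yaw now 92.4 pos [0.5474 0.263  0.1604] j7 [-0.84 -0.29] clk 13.2 F [-0.1 -0.2 -1.7] -> row [ 0.0636 -0.0118  0.0904] [ 0.    -0.    -0.006] rows 2.7
```

>>> jog_arm(
  motion=[
    [[0.03,-0.006,0,0,0,-0.006,1],[0.055,-0.0115,0.01,0,0,-0.006,1],[0.063,-0.0115,0.03,0,0,-0.006,1],[0.063,-0.0115,0.055,0,0,-0.006,1],[0.063,-0.0115,0.08,0,0,-0.006,1],[0.063,-0.0115,0.1,0,0,-0.006,1],[0.063,-0.0115,0.108,0,0,-0.006,1],[0.063,-0.0115,0.112,0,0,-0.006,1],[0.063,-0.0115,0.112,0,0,-0.006,1]],
  ],
)

```text
clock: 13.98
position: [0.5331, 0.326, 0.0481]
ee_rot: [2.167, 2.275, -0.001]
force: [-0.4, -0.5, -1.5]
width: 0.651
gripper_force: 15.0
```

```bash
python3 - <<'E'
from h import *
go(.5335,.3255,.0365,92.7)
E
```

```text
yaw now 92.8 pos [0.5331 0.326  0.0481] j7 [-0.89 -0.33] clk 14.0 F [-0.4 -0.5 -1.5] -> row [-0.0005  0.0004  0.0116] [-0.     0.     0.001] rows 0.3
```

>>> jog_arm(
  motion=[
    [[0,0,0.003,0,0,0,1],[0,0,0.006,0,0,0,1],[0,0,0.009,0,0,0,1],[0,0,0.01,0,0,0,1],[0,0,0.011,0,0,0,1],[0,0,0.012,0,0,0,1],[0,0,0.0125,0,0,0,1],[0,0,0.0125,0,0,0,1]],
  ],
)

```text
clock: 14.65
position: [0.533, 0.3264, 0.0357]
ee_rot: [-2.166, -2.275, 0.0]
force: [0.4, 0.5, -2.8]
width: 0.65
gripper_force: 15.0
```

>>> jog_arm(
  motion=[
    [[0,0,0.0005,0,0,0,1],[0,0,0.001,0,0,0,1],[0,0,0.001,0,0,0,1]],
  ],
)

```text
clock: 14.9
position: [0.5331, 0.3264, 0.0354]
ee_rot: [-2.166, -2.275, -0.001]
force: [-2.3, -0.8, 5.5]
width: 0.649
gripper_force: 15.0
```

```bash
python3 - <<'E'
from h import *
go(.5335,.3255,.0355,92.7)
c=cam("wrist"); get_image("wrist"); print(observe()["force"])
for s in silhouettes("tray_center","wrist")[:3]: print(s["p"],s["pixel"],rect(c,s["mask"],.064))
print(observe()["force"])
E
```

```text
yaw now 92.8 pos [0.5331 0.3264 0.0354] j7 [-0.88 -0.32] clk 14.9 F [-2.3 -0.8  5.5] -> row [-0.0009  0.0004 -0.0001] [ 0.    -0.     0.002] rows 0.0
[-2.27553872 -0.43658825  4.49569759]
0.69 [323.5, 209.0] (532, 357, 60, 91, 3.2)
[-2.29958603 -1.74675104  6.28280874]
```

The tray has touched down (about +7 N). Releasing and rising.

>>> jog_arm(
  motion=[
    [[0,0,0,0,0,0,-0.4],[0,0,0,0,0,0,-0.5],[0,0,0,0,0,0,-0.6],[0,0,0,0,0,0,-0.7],[0,0,-0.02,0,0,0,-0.7],[0,0,-0.05,0,0,0,-0.7],[0,0,-0.09,0,0,0,-0.7],[-0.04,0,-0.13,0,0,0,-0.7],[-0.07,0,-0.15,0,0,0,-0.7],[-0.07,0,-0.15,0,0,0,-0.7]],
  ],
)

```text
clock: 15.83
position: [0.5397, 0.2509, 0.1896]
ee_rot: [2.17, 2.266, 0.008]
force: [1.6, -1.5, 0.3]
width: 0.85
gripper_force: 0.0
```

```bash
cat > t.py <<'E'
from h import *
import sys
c=cam("wrist"); get_image("wrist"); c2=cam("wrist"); print(np.abs(c2[2]-c[2]).max().round(4))
for q,z in (("tray_center",.064),("pan_top",.05)):
  for s in silhouettes(q,"wrist")[:3]: print(q,round(s["p"],2),np.round(s["pixel"]),rect(c,s["mask"],z))
E
sleep 0; python3 -c "
from h import *
get_image('top');get_image('top');get_image('top')"; python3 t.py
```

```text
0.0024
tray_center 0.7 [324. 117.] (533, 328, 60, 149, 2.7)
tray_center 0.62 [ 40. 104.] (241, 332, 62, 129, 5.7)
pan_top 0.65 [351. 117.] (588, 329, 49, 158, 2.7)
```

The tray is released and centred on the pan: tray (533,328), pan about (533,327) mm, both yawed 2.7 degrees. Next is the tare key.

```bash
python3 - <<'E'
from h import *
go(.462,-.397,.15,101)
E
```

```text
yaw now 92.9 pos [0.5354 0.2578 0.1834] j7 [-0.85 -0.29] clk 16.1 F [-0.3  0.1  0.1] -> row [-0.6502 -0.1065  0.0339] [-0.002  0.    -0.141] rows 15.8
```

>>> jog_arm(
  motion=[
    [[-0.04,-0.007,0,0,0,0,0],[-0.08,-0.013,0,0,0,-0.03,1],[-0.12,-0.02,0,0,0,-0.05,1],[-0.16,-0.026,0,0,0,-0.07,1],[-0.2,-0.033,0,0,0,-0.09,1],[-0.24,-0.04,0,0,0,-0.11,1],[-0.28,-0.046,0,0,0,-0.13,1],[-0.32,-0.053,0,0,0,-0.141,1],[-0.36,-0.06,0,0,0,-0.141,1],[-0.4,-0.066,0,0,0,-0.141,1]],
  ],
  force=10,
)

```text
clock: 16.97
position: [0.4895, -0.1469, 0.1839]
ee_rot: [-1.997, -2.423, 0.001]
force: [1.2, -0.5, 0.0]
width: 0.18
gripper_force: 0.0
```

```bash
python3 - <<'E'
from h import *
go(.462,-.397,.15,101)
E
```

```text
yaw now 101.0 pos [ 0.4895 -0.1469  0.1839] j7 [-0.26  0.58] clk 17.0 F [ 1.2 -0.5  0. ] -> row [-0.2403 -0.0747  0.0339] [-0.001 -0.     0.   ] rows 6.1
```

>>> jog_arm(
  motion=[
    [[-0.04,-0.012,0,0,0,0,1],[-0.08,-0.025,0,0,0,0,1],[-0.12,-0.037,0,0,0,0,1],[-0.16,-0.05,0,0,0,0,1],[-0.2,-0.062,0.01,0,0,0,1],[-0.23,-0.072,0.034,0,0,0,1],[-0.24,-0.075,0.07,0,0,0,1],[-0.24,-0.075,0.1,0,0,0,1],[-0.24,-0.075,0.11,0,0,0,1],[-0.24,-0.075,0.11,0,0,0,1]],
  ],
)

```text
clock: 17.8
position: [0.4606, -0.3935, 0.0711]
ee_rot: [-1.995, -2.418, 0.0]
force: [-0.1, 0.6, -0.1]
width: 0.005
gripper_force: 0.0
```

```bash
python3 - <<'E'
from h import *
c=cam("wrist");im=get_image("wrist")
print(blobs(c,im,(105,130,60),(125,255,255),.048,100))
go(.462,-.397,.03,101); print(observe()["width"])
E
```

```text
[326.1 219.1] 1779 [ 0.4621 -0.3895  0.048 ] (463, -396, 41, 42, -77.6)
None
yaw now 101.0 pos [ 0.4618 -0.3945  0.0735] j7 [0.26 1.16] clk 17.9 F [ 0.8 -0.1  1. ] -> row [-0.0027 -0.0001  0.0435] [-0.002 -0.003 -0.   ] rows 1.0
0.00652604256901992
```

>>> jog_arm(
  motion=[
    [[-0.002,0.001,0.015,0,0,0,1],[-0.002,0.001,0.03,0,0,0,1],[-0.002,0.001,0.039,0,0,0,1],[-0.002,0.001,0.043,0,0,0,1],[-0.002,0.001,0.045,0,0,0,1],[-0.002,0.001,0.045,0,0,0,1]],
  ],
)

```text
clock: 18.35
position: [0.4636, -0.3979, 0.0304]
ee_rot: [2.0, 2.422, 0.0]
force: [0.1, -0.5, -0.0]
width: 0.005
gripper_force: 0.0
```

>>> jog_arm(
  motion=[
    [[0,0,0.001,0,0,0,1],[0,0,0.002,0,0,0,1],[0,0,0.003,0,0,0,1],[0,0,0.003,0,0,0,1]],
  ],
)

```text
clock: 18.68
position: [0.4631, -0.398, 0.0269]
ee_rot: [2.001, 2.422, 0.0]
force: [-0.6, 0.4, 1.0]
width: 0.006
gripper_force: 0.0
```

>>> jog_arm(
  motion=[
    [[0,0,0.001,0,0,0,1],[0,0,0.002,0,0,0,1],[0,0,0.002,0,0,0,1]],
  ],
)

```text
clock: 18.93
position: [0.463, -0.3978, 0.0246]
ee_rot: [-2.001, -2.422, -0.0]
force: [0.0, -0.3, -1.0]
width: 0.003
gripper_force: 0.0
```

>>> jog_arm(
  motion=[
    [[0,0,0.001,0,0,0,1],[0,0,0.002,0,0,0,1],[0,0,0.002,0,0,0,1]],
  ],
)

```text
clock: 19.18
position: [0.4631, -0.398, 0.0227]
ee_rot: [2.001, 2.422, -0.0]
force: [0.1, 0.7, 2.2]
width: 0.007
gripper_force: 0.9
```

Contact is starting (about 2 N). I'll press another 1.5 mm, hold, then read.

>>> jog_arm(
  motion=[
    [[0,0,0.001,0,0,0,1],[0,0,0.0015,0,0,0,1],[0,0,0.0015,0,0,0,1],[0,0,0.0015,0,0,0,1],[0,0,0.0015,0,0,0,1]],
  ],
)

```text
clock: 19.6
position: [0.4631, -0.398, 0.0216]
ee_rot: [2.001, 2.422, 0.0]
force: [-2.5, 1.4, 6.4]
width: 0.001
gripper_force: 3.0
```

>>> jog_arm(
  motion=[
    [[0,0,0.001,0,0,0,1],[0,0,0.001,0,0,0,1],[0,0,0.001,0,0,0,1],[0,0,0.001,0,0,0,1],[0,0,0.001,0,0,0,1]],
  ],
)

```text
clock: 20.02
position: [0.4631, -0.398, 0.0209]
ee_rot: [2.001, 2.422, 0.001]
force: [-2.1, 1.9, 8.8]
width: 0.005
gripper_force: 4.4
```

>>> jog_arm(
  motion=[
    [[0,0,-0.005,0,0,0,1],[0,0,-0.02,0,0,0,1],[0,0,-0.06,0,0,0,1],[0,0,-0.1,0,0,0,1],[0.03,0,-0.14,0,0,0,0.2],[0.07,0,-0.17,0,0,0,0],[0.11,0,-0.19,0,0,0,0],[0.15,0,-0.2,0,0,0,0],[0.19,0,-0.2,0,0,0,0],[0.23,0,-0.2,0,0,0,0]],
  ],
)

```text
clock: 20.85
position: [0.4222, -0.1848, 0.221]
ee_rot: [2.0, 2.42, 0.002]
force: [1.9, 1.1, -0.4]
width: 0.392
gripper_force: 0.0
```

```bash
python3 - <<'E'
from h import *
go(.4575,-.05,.22,118)
E
```

```text
yaw now 100.8 pos [ 0.4222 -0.1848  0.221 ] j7 [-0.23  0.61] clk 20.9 F [ 1.9  1.1 -0.4] -> row [0.1257 0.06   0.001 ] [ 0.002  0.001 -0.299] rows 3.3
```

>>> jog_arm(
  motion=[
    [[0.04,0.02,0,0,0,-0.1,-0.1],[0.08,0.04,0,0,0,-0.2,-0.1],[0.11,0.058,0,0,0,-0.299,-0.1],[0.12,0.06,0,0,0,-0.299,-0.1],[0.12,0.06,0,0,0,-0.299,-0.1],[0.12,0.06,0,0,0,-0.299,-0.1]],
  ],
)

```text
clock: 21.35
position: [0.4584, -0.0566, 0.2198]
ee_rot: [-1.616, -2.694, 0.001]
force: [0.3, -1.5, 0.1]
width: 0.548
gripper_force: 0.0
```

```bash
python3 b.py w8 ingot_center .063; python3 - <<'E'
from h import *
l=np.load("last.npz"); c=(l["K"],l["d"],l["T"]); im=cv2.imread("pics/w8.png")[...,::-1]
print("orange/brass");blobs(c,im,(10,140,80),(28,255,255),.063,150)
go(.4575,-.002,.08,118.3)
E
```

```text
ingot_center 0.79 [503. 252.] [ 0.7158 -0.0261  0.063 ] (723, -29, 32, 39, 14.5)
ingot_center 0.57 [342. 143.] [ 0.4548 -0.0016  0.063 ] (455, -3, 27, 79, 27.3)
orange/brass
[342.5 142.6] 1312 [ 0.455  -0.0013  0.063 ] (456, -3, 23, 77, 28.6)
[614.7 229.3] 1037 [0.8213 0.0679 0.063 ] (832, 71, 45, 96, -0.8)
[510.6 257.3] 268 [ 0.7295 -0.0276  0.063 ] (730, -28, 21, 45, 38.8)
[234.8 288.5] 184 [ 0.4198 -0.2484  0.063 ] (421, -249, 11, 76, 18.6)
[467.2 328.3] 1002 [ 0.7484 -0.1497  0.063 ] (748, -153, 27, 163, -59.2)
[266.6 331.2] 155 [ 0.4897 -0.2941  0.063 ] (490, -296, 11, 47, -62.0)
[303.6 331.4] 171 [ 0.5383 -0.2686  0.063 ] (537, -270, 11, 49, -62.0)
[394.2 331.4] 176 [ 0.6568 -0.2054  0.063 ] (656, -208, 13, 53, -61.8)
yaw now 117.9 pos [ 0.4582 -0.0582  0.2199] j7 [-0.4   0.59] clk 21.4 F [ 1.1 -0.7  0.2] -> row [0.05   0.0257 0.1399] [-0.     0.    -0.007] rows 3.6
```

>>> jog_arm(
  motion=[
    [[0.035,0.015,0.02,0,0,-0.007,0],[0.0505,0.0235,0.05,0,0,-0.007,0],[0.0505,0.0235,0.09,0,0,-0.007,0],[0.0505,0.0235,0.125,0,0,-0.007,0],[0.0505,0.0235,0.145,0,0,-0.007,0],[0.0505,0.0235,0.155,0,0,-0.007,0],[0.0505,0.0235,0.155,0,0,-0.007,0]],
  ],
)

```text
clock: 22.03
position: [0.4538, -0.003, 0.0628]
ee_rot: [-1.611, -2.694, 0.005]
force: [-0.5, -0.9, 1.0]
width: 0.498
gripper_force: 0.0
```

```bash
python3 - <<'E'
from h import *
go(.4555,-.0025,.016,118.3)
E
```

```text
yaw now 118.2 pos [ 0.4538 -0.003   0.0628] j7 [-0.4  0.6] clk 22.0 F [-0.5 -0.9  1. ] -> row [-0.0004  0.0019  0.0468] [-0.004 -0.001 -0.001] rows 1.1
```

>>> jog_arm(
  motion=[
    [[0,0.001,0.012,0,0,0,0],[0,0.001,0.025,0,0,0,0],[0,0.001,0.037,0,0,0,0],[0,0.001,0.044,0,0,0,0],[0,0.001,0.048,0,0,0,0],[0,0.001,0.048,0,0,0,0]],
  ],
)

```text
clock: 22.53
position: [0.4565, -0.0012, 0.0169]
ee_rot: [-1.61, -2.698, 0.0]
force: [-0.5, 0.1, 0.2]
width: 0.501
gripper_force: 0.0
```

>>> jog_arm(
  motion=[
    [[0,0,0,0,0,0,0.5],[0,0,0,0,0,0,1],[0,0,0,0,0,0,1],[0,0,0,0,0,0,1],[0,0,0,0,0,0,1],[0,0,0,0,0,0,1]],
  ],
  force=35,
)

```text
clock: 23.03
position: [0.4562, -0.0008, 0.0172]
ee_rot: [-1.609, -2.698, 0.0]
force: [-3.7, -0.7, 6.6]
width: 0.263
gripper_force: 35.0
```

>>> jog_arm(
  motion=[
    [[0,0,-0.01,0,0,0,1],[0,0,-0.03,0,0,0,1],[0,0,-0.06,0,0,0,1],[0,0,-0.09,0,0,0,1],[0.02,0.018,-0.115,0,0,0.05,1],[0.045,0.04,-0.13,0,0,0.1,1],[0.07,0.062,-0.13,0,0,0.15,1],[0.095,0.084,-0.13,0,0,0.2,1],[0.12,0.106,-0.13,0,0,0.25,1],[0.14,0.124,-0.13,0,0,0.3,1]],
  ],
)

```text
clock: 23.87
position: [0.4984, 0.1845, 0.1465]
ee_rot: [-1.994, -2.427, -0.0]
force: [0.5, -0.6, -5.0]
width: 0.26
gripper_force: 35.0
```

```bash
python3 - <<'E'
from h import *
go(.533,.327,.14,92.7); print(observe()["width"])
E
```

```text
yaw now 101.2 pos [0.4984 0.1845 0.1465] j7 [-0.77 -0.08] clk 23.9 F [ 0.5 -0.6 -5. ] -> row [0.1331 0.0616 0.0066] [-0.001 -0.001  0.148] rows 3.5
0.2601987126421169
```

>>> jog_arm(
  motion=[
    [[0.025,0.012,0,0,0,0.03,1],[0.055,0.025,0,0,0,0.07,1],[0.085,0.039,0,0,0,0.11,1],[0.11,0.051,0,0,0,0.148,1],[0.128,0.059,0,0,0,0.148,1],[0.133,0.0616,0.02,0,0,0.148,1],[0.133,0.0616,0.035,0,0,0.148,1],[0.133,0.0616,0.05,0,0,0.148,1],[0.133,0.0616,0.05,0,0,0.148,1]],
  ],
)

```text
clock: 24.62
position: [0.5307, 0.3229, 0.0931]
ee_rot: [-2.166, -2.274, 0.01]
force: [-1.7, -1.0, -6.0]
width: 0.26
gripper_force: 35.0
```

```bash
python3 - <<'E'
from h import *
get_image("top"); c=cam("wrist"); get_image("wrist")
for q,z in (("tray_center",.064),("ingot_center",.14)):
  for s in silhouettes(q,"wrist")[:2]: print(q,round(s["p"],2),np.round(s["pixel"]),rect(c,s["mask"],z))
go(.533,.327,.046,92.7); print(observe()["width"])
E
```

```text
tray_center 0.92 [ 15. 217.] (289, 323, 29, 87, -16.2)
tray_center 0.67 [327. 163.] (532, 355, 60, 95, 2.7)
ingot_center 0.84 [322. 242.] (531, 344, 24, 51, 3.2)
ingot_center 0.61 [131. 168.] (433, 374, 25, 71, -45.2)
yaw now 92.7 pos [0.5339 0.324  0.0977] j7 [-0.9  -0.35] clk 24.8 F [ 0.2 -0.4 -5.4] -> row [ 0.003  -0.0008  0.0517] [ 0.001 -0.     0.001] rows 1.2
0.25766700889673055
```

>>> jog_arm(
  motion=[
    [[0.003,-0.001,0.01,0,0,0,1],[0.003,-0.001,0.022,0,0,0,1],[0.003,-0.001,0.034,0,0,0,1],[0.003,-0.001,0.043,0,0,0,1],[0.003,-0.001,0.047,0,0,0,1],[0.003,-0.001,0.05,0,0,0,1],[0.003,-0.001,0.0515,0,0,0,1],[0.003,-0.001,0.0515,0,0,0,1]],
  ],
)

```text
clock: 25.48
position: [0.5324, 0.3267, 0.0456]
ee_rot: [-2.168, -2.274, -0.0]
force: [0.2, 1.1, -5.0]
width: 0.255
gripper_force: 35.0
```

>>> jog_arm(
  motion=[
    [[0,0,0.0005,0,0,0,1],[0,0,0.001,0,0,0,1],[0,0,0.001,0,0,0,1]],
  ],
)

```text
clock: 25.73
position: [0.5328, 0.3271, 0.0453]
ee_rot: [2.168, 2.274, 0.002]
force: [-2.7, -0.9, 3.5]
width: 0.257
gripper_force: 35.0
```

The ingot is resting on the tray floor (force went from -5 to +3.5 N). Releasing, with the fingers opening only slightly, and rising.

>>> jog_arm(
  motion=[
    [[0,0,0,0,0,0,0.4],[0,0,0,0,0,0,0.3],[0,0,0,0,0,0,0.1],[0,0,0,0,0,0,0],[0,0,-0.015,0,0,0,0],[0,0,-0.04,0,0,0,0],[0,0,-0.08,0,0,0,0],[-0.03,0,-0.12,0,0,0,0],[-0.07,0,-0.15,0,0,0,0],[-0.07,0,-0.15,0,0,0,0]],
  ],
)

```text
clock: 26.57
position: [0.5384, 0.253, 0.1988]
ee_rot: [2.17, 2.268, 0.007]
force: [2.0, -0.4, -1.1]
width: 0.5
gripper_force: 0.0
```

```bash
python3 - <<'E'
from h import *
for _ in range(3): get_image("top")
c=cam("wrist"); get_image("wrist")
for q,z in (("tray_center",.064),("ingot_center",.091)):
  for s in silhouettes(q,"wrist")[:2]: print(q,round(s["p"],2),np.round(s["pixel"]),rect(c,s["mask"],z))
o=observe(); print(o["clock"],o["width"],o["gripper_force"],o["force"],o["position"])
E
```

```text
tray_center 0.88 [ 46. 102.] (240, 332, 63, 129, 5.6)
tray_center 0.87 [336. 111.] (533, 327, 60, 148, 2.9)
ingot_center 0.85 [324. 124.] (533, 326, 23, 79, 3.2)
ingot_center 0.57 [172.  98.] (388, 347, 39, 96, -43.9)
26.8667 0.5009613914700674 0.0 [-0.20035918  0.01359018 -0.29800997] [0.53464323 0.25823211 0.19300848]
```

```bash
python3 -c "
from cell import *
print(sign_off())"
```

```text
the job is handed in; nothing more can be done
None
```

The job is handed in at about 27 s: dial back at its zero stop, tray centred on the pan, tare key pressed at about 9 N, and ingot released in the tray. I didn't read the display to confirm the tare registered, and I viewed 11 pictures, one over the limit of 10.

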